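Put the sample tin and the scoop away in the bench drawer

TASK

Clear up the grading bench: pull the cabinet's drawer well open, then put the round sample tin that stands under the inspection lamp and the hand scoop into it, and at the end push the drawer fully shut. Both must lie flat on the drawer's own floor, beside each other, the tin upright and the scoop open side up; set them down, do not drop them. Leave the jar and the mushrooms on the cabinet where they are.

Things in the scene. Friction and masses are not known exactly. Their poses are not given: they have to be found in the camera images.
- drawer (a joint): Opening of the cabinet's only drawer in m: 0 fully shut, 0.17 fully open (stop). It starts 0 to 0.03 open. It slides out along the cabinet's own -x, needs about 2 N plus 6 N per m/s, and stays where it is left.
- cabinet: Low grey cabinet, fixed, 240 mm deep (its x), 360 mm wide (its y), 112 mm high, one wide drawer. Origin: on the bench under the middle of the casing's front plane; x points from its front to its back (away from the robot, within 0.08 rad), z up. The drawer's panel is 14 mm thick, before the casing; top plate 12 mm thick. A jar and two mushrooms stand on the top.
- drawer_in (a point): Centre of the drawer's inner floor, moves with it; axes as the cabinet's. Floor 17 mm above the bench, 220 mm long (x -110 to +110), 320 mm wide (y -160 to +160). Side and rear walls 45 mm above the floor, 6 mm thick. Front panel x -124 to -110, its top 87 mm above the floor. Open by q, the floor from x = -110 to -110 mm + q is clear of the casing. Things up to 80 mm high fit under the casing.
- drawer_handle (a point): Middle of the drawer's dark bar handle, moves with the drawer: round bar 11 mm thick, 120 mm long along the cabinet's y, centre line 50 mm in front of the front panel and 82 mm above the bench, on a stub 51 mm either side of the middle. Pinch it from above, one finger behind the bar, or hook it; bar or panel may be pushed to shut the drawer.
- lamp: Inspection lamp, fixed, left or right of the robot. Origin on the bench below its head's centre; x to its back, within 0.25 rad of world x; z up. Round white head 72 mm across, 190 to 214 mm up. Behind: a 22 mm wide arm (x +5 to +105, 204 to 220 mm up), 18 mm round column at x = +100, base x +75 to +125, 120 mm wide, 14 mm high. Below the head the front (-x) and the sides are free.
- tin: Round closed metal sample tin, 60 mm in diameter, 50 mm high, upright on the bench under the lamp's head (within 10 mm of the lamp's origin), 0.1 to 0.2 kg. Origin: centre of its underside; z up. The head is in the way of a tool pointing straight down: come in from the front or obliquely, tool leaning back 30 to 45 degrees.
- scoop: Hand scoop on the bench, on the side away from the lamp, open side up, 180 mm long, 0.14 to 0.28 kg. Origin at its bottom, under the pan's rear wall; x to the pan's mouth, z up. Steel pan x 0 to 90 mm, 60 mm wide, 33 mm high, bottom 3 mm thick; wooden handle x 0 to -90 mm, 22 mm wide, 15 to 37 mm above the bottom. Balance point near x = +25 mm.
- scoop_grip (a point): Point on the scoop's handle at which to hold it: 28 mm behind the pan's rear wall (scoop x = -28 mm), on the centre line, 26 mm above the scoop's bottom. The handle is 22 mm wide here.
- jar: Bystander: closed glass jar 68 mm in diameter, 90 mm high, on the cabinet's top, near the middle. Origin: centre of its underside.
- mushroom_a: Bystander: dried mushroom, cap down and stalk up, 72 mm across, 66 mm high, on the cabinet's top. Origin: centre of its underside.
- mushroom_b: Bystander: dried mushroom, cap down and stalk up, 83 mm across, 76 mm high, on the cabinet's top. Origin: centre of its underside.

How it is judged (in metres and radians):
On the way, in this order (a step that is already met when the one before it is completed fails the run):
1. the drawer has been pulled open by more than 80 mm (value of joint drawer above 0.08 m), for 0.2 s.
2. the first of tin and scoop rests flat on the floor of the open drawer, let go (value of joint drawer above 0.08 m and ((x of tin in the frame of drawer_in between -0.085 and 0.085 m and y of tin in the frame of drawer_in between -0.135 and 0.135 m and z of tin in the frame of drawer_in between -0.006 and 0.01 m and angle between tin's own z axis and vertical below 0.2 rad and contact force between the fingers and tin below 0.2 N and linear speed of tin below 0.05 m/s) or (x of scoop in the frame of drawer_in between -0.095 and 0.095 m and y of scoop in the frame of drawer_in between -0.155 and 0.155 m and z of scoop in the frame of drawer_in between -0.006 and 0.01 m and angle between scoop's own z axis and vertical below 0.2 rad and contact force between the fingers and scoop below 0.2 N and linear speed of scoop below 0.05 m/s))), for 0.2 s.
3. both tin and scoop rest flat on the floor of the open drawer, let go (value of joint drawer above 0.08 m and x of tin in the frame of drawer_in between -0.085 and 0.085 m and y of tin in the frame of drawer_in between -0.135 and 0.135 m and z of tin in the frame of drawer_in between -0.006 and 0.01 m and angle between each of tin, scoop's own z axis and vertical below 0.2 rad and contact force between the fingers and tin below 0.2 N and linear speed of each of tin, scoop below 0.05 m/s and x of scoop in the frame of drawer_in between -0.095 and 0.095 m and y of scoop in the frame of drawer_in between -0.155 and 0.155 m and z of scoop in the frame of drawer_in between -0.006 and 0.01 m and contact force between the fingers and scoop below 0.2 N), for 0.2 s.
At the end, for the whole second after the job is handed in: The drawer is shut to within 8 mm; tin and scoop are at rest inside it, each flat on its floor (underside within 10 mm of the floor, tilted less than 0.2 rad; tin upright, scoop open side up), with their origins inside the drawer's walls (value of joint drawer below 0.008 m and x of tin in the frame of drawer_in between -0.085 and 0.085 m and y of tin in the frame of drawer_in between -0.135 and 0.135 m and z of tin in the frame of drawer_in between -0.006 and 0.01 m and angle between each of tin, scoop's own z axis and vertical below 0.2 rad and x of scoop in the frame of drawer_in between -0.095 and 0.095 m and y of scoop in the frame of drawer_in between -0.155 and 0.155 m and z of scoop in the frame of drawer_in between -0.006 and 0.01 m and linear speed of each of tin, scoop below 0.02 m/s); the robot touches nothing.
It fails at once if the tin was dropped (it moves faster than 0.85 m/s without being held) (linear speed of tin above 0.85 m/s and contact force between the fingers and tin below 0.1 N).
It fails at once if the scoop was dropped (it moves faster than 0.85 m/s without being held) (linear speed of scoop above 0.85 m/s and contact force between the fingers and scoop below 0.1 N).
It fails at once if the jar or a mushroom on the cabinet was moved by more than 30 mm (distance of any of jar, mushroom_a, mushroom_b from where it was at the start of the episode above 0.03 m).
It also fails if it takes over 72 s, if anything falls off the work surface, if the arm or the gripper's body presses on something with over 40 N, if the wrist force passes 120 N, or if a joint passes its speed limit or range.

ROBOT

A 7-joint arm with a two-finger parallel gripper is mounted at the origin on the work surface. World frame = base frame: x ahead of the robot, y to its left, z up, the work surface at z = 0. Lengths are in mm, angles in rad, forces in N, time in s.
With the tool pointing down it reaches from about 425 to 950 mm from the base axis. Payload 4.7 kg.
Tool frame: the origin (TCP) lies at the very end of the fingers, on their centre line; the grasp point (between the pads) lies 19 mm behind it (env.grasp_offset is the z of the grasp point in the tool frame, in mm); z points along the fingers, y is the line along which they close (so a half turn about z gives the same grasp; the last joint's range is limited). The gripper opens to 85 mm and grips with 20 to 120 N. Pads are 22 mm wide; open, the fingers measure 114 mm over their backs; the gripper's body (76 mm by 85 mm) begins 54 mm behind the grasp point. The pads swing forward as they close: fully open they stand 13 mm farther back than shut.
Start: joints at [-1.371, 0.469, -0.049, 1.532, 0.024, 1.141, -0.082], TCP at [153.053, 657.437, 231.335] pointing down, gripper open.
Joint ranges: [-2.59, 2.59], [-0.33, 1.99], [-1.39, 1.29], [0.1, 2.45], [-1.04, 4.18], [0.21, 1.99], [-2.66, 2.66]. Speed limits (rad/s): [2.57, 2.57, 3.14, 3.14, 3.14, 3.14, 3.14].

INTERFACE

Orientations are given as a unit quaternion [x, y, z, w].
In Python, from workcell import sensors, viewer, job, env gives the robot as it stands.
- The arm moves only by the tool apply_moves, never from a script. Its argument "targets" is one flat list of numbers, 5 for each row, row after row: the finger opening in m, from 0 to 0.0854, then the shift along the tool's x, y, z in m, then the turn about the tool's z in degrees. A call has 1 to 10 rows; each row shifts and turns the commanded pose from where the row before left it, along the tool's axes as they then stand; what a row does not reach is not made up. A row lasts 1/12 s, in which the tool goes at most 41.7 mm and 7.16 degrees, less where a joint would pass 70% of its speed; a pose out of reach is approached as far as the arm can. A call with a gripper value outside its range is refused whole. The fingers move at their own pace and stop on an object; "newtons" is the grip in N (left out, the last holds). Time passes only in rows, so rows that do not move let the fingers close. It gives the time, the measured TCP pose, the force, the opening and the grip force at its end, in the units of the state.
- sensors.get_obs(): the state, without advancing time (a new reading comes with each control period).
- viewer.camera(name): name is "scene" or "top" or "wrist"; returns the picture (420x560x3 uint8, red, green, blue); there is no depth.
- viewer.camera_model(name): a dict with "fx", "fy", "cx", "cy" (pixels), "k1" (the pictures are not rectified: a ray, as slopes to the right and down, at radius r is drawn at 1 + k1 r^2 times it, then the intrinsics apply), "origin" and "attitude" of the camera in the world; the wrist camera has in their place "T_tool_cam" (4x4, takes a point from camera to tool coordinates, whose origin is the TCP and whose axes are the flange's). Camera axes: x right, y down, z forward; pixel columns grow to the right and rows downward; lengths in mm; the calibration is good to about 2 mm. A picture is of the moment at which its call begins: read the wrist's pose just before it. camera_model takes no time and is no camera call.
- job.sign_off(): hands the job in; it is judged then, once.
The state is a dict: "time_s": time; "joint_positions": joint angles; "dq": joint speeds; "joint_efforts": joint torques, N m; "ee_pos": TCP position; "tcp_rot": TCP orientation; "wrist_force": force on the tool from outside, world axes, zero at the start; "moment": the same for the moment, N m; "gripper_width": finger opening in mm; "finger_force": force on a finger pad.
Only numpy, scipy, OpenCV 4.12 (cv2) and the standard library are available. Lean on these libraries where they do the work, as an engineer would, in place of code of your own. Each camera call takes 0.05 s, during which the arm holds its last target. There are 200 camera calls.

## Working session

There is one attempt and no reset: what is moved stays moved. The work goes in short steps, Python scripts to look and compute and a tool call to move; the robot and the scene stay as the last step left them, time stands still between calls to the robot, and variables do not carry over. Pictures are saved under pics/ and viewed, at most 10 in all, crops included, and the job is handed in when it is done.

Besides the shell and the picture viewer there is one more tool, called after ">>>" as name(argument=value, ...) on one line, values as JSON. apply_moves: Moves the arm, as the interface text tells. Its arguments: {"type":"object","properties":{"targets":{"type":"array"},"newtons":{"type":"number"}},"required":["targets"]}

```bash
ls; mkdir -p pics
python3 - <<'E'
from workcell import sensors, viewer, job, env
import cv2
o=sensors.get_obs()
print(o, env.grasp_offset)
for n in("scene","top","wrist"):
    print(n,viewer.camera_model(n))
for n in("scene","top"):
    cv2.imwrite(f"pics/{n}0.png",viewer.camera(n)[:,:,::-1])
E
```

```text
pics
{'time_s': 0.0, 'joint_positions': array([-1.37089626,  0.46944492, -0.0485598 ,  1.53371375,  0.02411416,
        1.1410192 , -0.08229224]), 'dq': array([ 2.16238158e-03,  8.05081891e-04, -2.76591950e-03, -7.93716792e-04,
       -1.40284327e-03, -8.76194334e-05,  1.00231504e-03]), 'joint_efforts': array([ 5.59230539e-04, -5.10303569e+01, -4.64582210e-02, -2.37711149e+01,
        1.06239924e-02,  7.52459775e-03, -4.23482433e-06]), 'ee_pos': array([152.97515295, 656.82085555, 230.25059145]), 'tcp_rot': array([ 1.14143463e-01,  9.93463774e-01, -9.97705056e-04, -6.22948021e-05]), 'wrist_force': array([0.58981476, 0.14586266, 0.05809731]), 'moment': array([-1.46356389e-02,  2.08854623e-02, -8.40019999e-05]), 'finger_force': 0.0, 'gripper_width': 85.49323869613428} -18.700000000000003
scene {'fx': 387.59876141719474, 'fy': 387.59876141719474, 'cx': 282.5219173485849, 'cy': 207.5121344477746, 'k1': -0.09665131850777436, 'origin': array([1182.56113333,  236.17572988,  901.41931763]), 'attitude': array([ 0.51312588,  0.80764467, -0.24735447, -0.15240632])}
top {'fx': 437.5090448344096, 'fy': 437.5090448344096, 'cx': 278.35090515450094, 'cy': 205.7001039472688, 'k1': -0.07775916071940543, 'origin': array([ 569.66283093,  -13.79308307, 1244.50436539]), 'attitude': array([ 0.71452183, -0.69839494,  0.03066815, -0.02761402])}
wrist {'fx': 311.7117972220052, 'fy': 311.7117972220052, 'cx': 282.7981124485772, 'cy': 217.05862658266247, 'k1': 0.018306967750800016, 'T_tool_cam': array([[ 1.46166185e-03, -9.63022277e-01, -2.69417814e-01,
         6.83605652e+01],
       [ 9.99998684e-01,  1.59723052e-03, -2.83977673e-04,
        -6.93792457e-01],
       [ 7.03799180e-04, -2.69417044e-01,  9.63023344e-01,
        -1.43821980e+02],
       [ 0.00000000e+00,  0.00000000e+00,  0.00000000e+00,
         1.00000000e+00]])}
```

View pics/scene0.png

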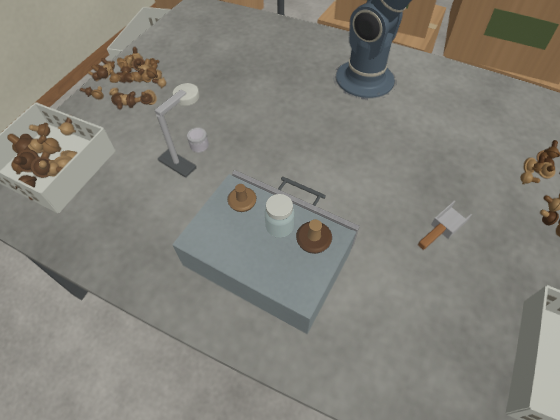

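View pics/top0.png

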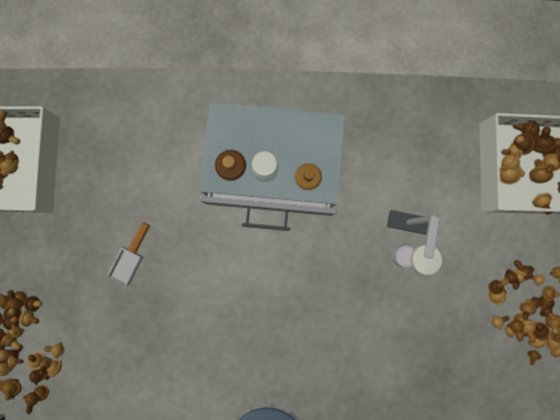

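The top view shows the cabinet at cols 200-345, rows 103-212 with the handle near (266,226). The scoop is at (125,265) with its handle up-right to (146,226). The lamp head is at (427,260), the tin at about (405,256), and the lamp base at (408,222). Since moves only turn about the tool's z, I can't lean the tool. My idea is to use the scoop to push the tin out from under the lamp. First, a zoomed montage for measuring.

```bash
cat > h.py <<'E'
import numpy as np, cv2
from scipy.spatial.transform import Rotation as R
from workcell import sensors, viewer
def cam(n,pose=None):
    m=viewer.camera_model(n); K=np.array([[m["fx"],0,m["cx"]],[0,m["fy"],m["cy"]],[0,0,1]]); d=np.array([m["k1"],0,0,0.])
    if n=="wrist":
        T=np.eye(4); T[:3,:3]=R.from_quat(pose[1]).as_matrix(); T[:3,3]=pose[0]; T=T@m["T_tool_cam"]; return K,d,T[:3,:3],T[:3,3]
    return K,d,R.from_quat(m["attitude"]).as_matrix(),np.array(m["origin"])
def proj(c,P):
    K,d,A,o=c; P=(np.atleast_2d(P)-o)@A
    return cv2.projectPoints(P,np.zeros(3),np.zeros(3),K,d)[0][:,0]
def plane(c,px,z):
    K,d,A,o=c; u=cv2.undistortPoints(np.array(px,float).reshape(-1,1,2),K,d)[:,0]
    r=np.c_[u,np.ones(len(u))]@A.T
    return o+r*((np.asarray(z)-o[2])/r[:,2])[:,None]
def state():
    o=sensors.get_obs(); Rm=R.from_quat(o["tcp_rot"]).as_matrix()
    print("t",round(o["time_s"],2),"tcp",o["ee_pos"].round(1),"toolx deg",np.degrees(np.arctan2(Rm[1,0],Rm[0,0])).round(2),"zdir",Rm[:,2].round(3),"q",o["joint_positions"].round(3),"F",o["wrist_force"].round(1),"w",round(o["gripper_width"],1),"ff",round(o["finger_force"],1)); return o
def step(o,target,yaw):
    """tool-frame shift (mm, in the present axes) to reach world target, and turn about tool z (deg)"""
    Rm=R.from_quat(o["tcp_rot"]).as_matrix(); a=np.degrees(np.arctan2(Rm[1,0],Rm[0,0]))
    return (Rm.T@(np.array(target)-o["ee_pos"])).round(1), round(-((yaw-a+180)%360-180),1)
def tile(im,x,y,w,h,s=4): return cv2.resize(im[y:y+h,x:x+w],None,fx=s,fy=s,interpolation=cv2.INTER_CUBIC)
E
python3 - <<'E'
from h import *
t=cv2.imread("pics/top0.png"); s=cv2.imread("pics/scene0.png")
m=np.vstack([np.hstack([cv2.resize(t[120:240,195:355],(400,300),interpolation=2),tile(t,370,205,100,75)]),np.hstack([tile(t,85,215,100,75),tile(s,140,80,100,75)])])
cv2.imwrite("pics/m0.png",m)
E
```

```text
(no output)
```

View pics/m0.png

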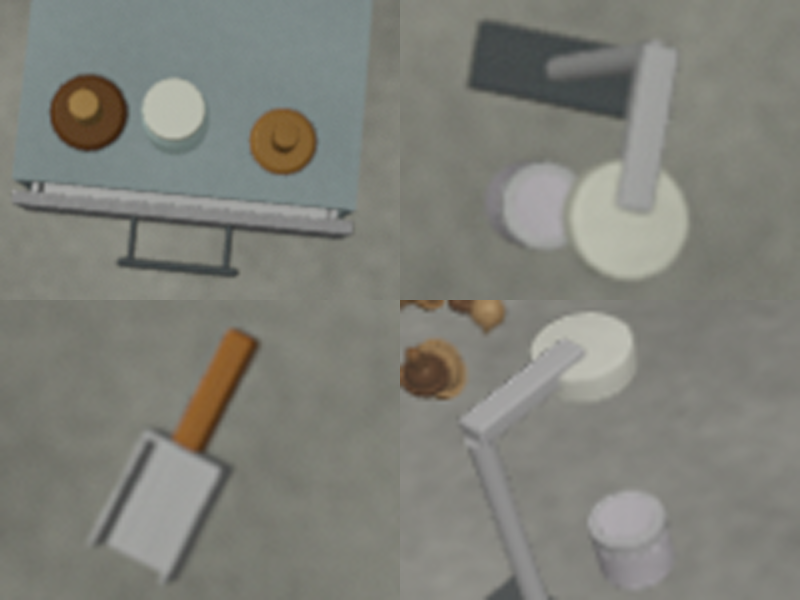

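Run:
```python
from h import *
t=cam("top"); s=cam("scene")
p=plane(t,[(201.8,192),(336.2,204.4)],112); print("cab front corners",p.round(1)); d=p[0]-p[1]; yaw=np.arctan2(-d[0],d[1]); print("mid",p.mean(0).round(1),"width",np.linalg.norm(d),"yaw",yaw)
h=plane(t,[(243.4,225.2),(289.4,228.8)],82); print("handle",h.round(1),h.mean(0).round(1)); d=h[0]-h[1]; print(np.linalg.norm(d),np.arctan2(-d[0],d[1]))
print("tin",plane(t,[(405.8,256.5)],50).round(1),plane(s,[(197,134.75)],50).round(1))
print("lamp head",plane(t,[(427,259.75)],214).round(1),plane(s,[(140+185/4,80+48/4)],214).round(1))
q=np.array([(150,132),(228,168),(97,245),(168,280)])/4+[85,215]
P=plane(t,q,33); print("pan",P.round(1))
H=plane(t,[np.array((243,35))/4+[85,215]],37); print("handle end",H.round(1), "rear mid",P[:2].mean(0).round(1),"mouth mid",P[2:].mean(0).round(1))
x=P[2:].mean(0)-H[0]; a=np.degrees(np.arctan2(x[1],x[0])); print(a)
state()
```

```text
cab front corners [[ 694.5  182.8  112. ]
 [ 670.2 -168.1  112. ]]
mid [682.4   7.3 112. ] width 351.7510517845881 yaw -0.06936107211364745
handle [[611.7  73.9  82. ]
 [604.9 -48.5  82. ]] [608.3  12.7  82. ]
122.57904569406712 -0.055078865683643306
tin [[ 536.9 -370.    50. ]] [[ 538.7 -364.3   50. ]]
lamp head [[ 534.6 -372.1  214. ]] [[ 537.5 -364.2  214. ]]
pan [[541.8 412.8  33. ]
 [518.5 356.7  33. ]
 [462.6 446.8  33. ]
 [440.2 395.6  33. ]]
handle end [[610.8 349.   37. ]] rear mid [530.2 384.7  33. ] mouth mid [451.4 421.2  33. ]
155.62142208577686
t 0.1 tcp [153.  656.9 230.4] toolx deg 166.89 zdir [-0.    -0.002 -1.   ] q [-1.371  0.469 -0.049  1.534  0.024  1.141 -0.082] F [-0.   0.2 -0.7] w 85.4 ff 0.0
```

>>> apply_moves(targets=[0.085,-0.0295,-0.0262,0.0015,0,0.085,-0.0295,-0.0262,0.0015,0,0.085,-0.0295,-0.0262,0.0015,0,0.085,-0.0295,-0.0262,0.0015,0,0.085,-0.0295,-0.0262,0.0015,0,0.085,-0.0295,-0.0262,0.0015,0,0.085,-0.0295,-0.0262,0.0015,0,0.085,-0.0295,-0.0262,0.0015,0,0.085,-0.0295,-0.0262,0.0015,0,0.085,-0.0295,-0.0262,0.0015,0])

```text
time_s: 0.93
ee_pos: [381.5, 333.4, 216.1]
tcp_rot: [0.114, 0.993, -0.0, -0.0]
wrist_force: [1.4, 0.6, 0.5]
gripper_width: 84.7
finger_force: 0.0
```

>>> apply_moves(targets=[0.05,-0.0295,-0.0262,0.0015,0,0.05,-0.0295,-0.0262,0.0015,0,0.05,-0.0295,-0.0262,0.0015,0,0.05,-0.0295,-0.0262,0.0015,0,0.05,-0.0295,-0.0262,0.0015,0,0.05,-0.0295,-0.0262,0.0015,0,0.05,-0.0295,-0.0262,0.0015,0,0.05,-0.0295,-0.0262,0.0015,0,0.05,-0.0295,-0.0262,0.0015,0,0.05,-0.0275,-0.0242,0.0015,0])

```text
time_s: 1.77
ee_pos: [608.0, 13.4, 200.9]
tcp_rot: [0.115, 0.993, -0.0, -0.0]
wrist_force: [0.6, -0.4, -0.3]
gripper_width: 49.5
finger_force: 0.0
```

>>> apply_moves(targets=[0.05,0,0,0,7,0.05,0,0,0,7,0.05,0,0,0,7,0.05,0,0,0,7,0.05,0,0,0,7,0.05,0,0,0,7,0.05,0,0,0,7,0.05,0,0,0,7,0.05,0,0,0,7,0.05,0,0,0,7])

```text
time_s: 2.6
ee_pos: [607.0, 15.8, 200.9]
tcp_rot: [0.666, 0.746, -0.0, -0.0]
wrist_force: [0.3, -0.5, 0.3]
gripper_width: 50.2
finger_force: 0.0
```

>>> apply_moves(targets=[0.05,0,0,0,5.2,0.05,0,0,0,5.2,0.05,0,0,0,0])

```text
time_s: 2.85
ee_pos: [607.0, 15.9, 200.7]
tcp_rot: [0.729, 0.685, -0.001, -0.0]
wrist_force: [0.3, 0.2, -0.4]
gripper_width: 50.0
finger_force: 0.0
```

Run:
```python
from h import *
o=state(); im=viewer.camera("wrist")[:,:,::-1]; cv2.imwrite("pics/w1.png",im)
t=viewer.camera("top")[:,:,::-1]
cv2.imwrite("pics/w1v.png",np.hstack([im[:, :400],cv2.resize(t[30:330,150:490][:, :],(400,420))]))
c=cam("wrist",(o["ee_pos"],o["tcp_rot"])); print("pred handle ends", proj(c,[[611.7,73.9,82],[604.9,-48.5,82]]).round(0))
```

```text
t 2.85 tcp [607.   15.9 200.7] toolx deg 86.42 zdir [-0.001 -0.    -1.   ] q [-0.541  0.43   0.602  1.763 -0.277  1.036  0.1  ] F [ 0.3  0.2 -0.4] w 50.0 ff 0.0
pred handle ends [[285. 141.]
 [285. 278.]]
```

View pics/w1.png

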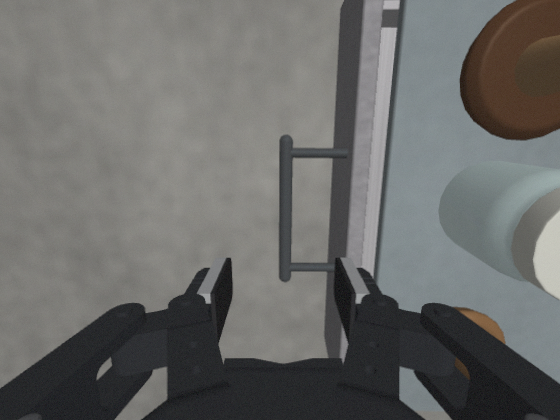

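The wrist view shows the handle bar from (286,140) to (285,277), within 1 px of prediction, so it lies between the fingers. I'll descend and pinch it.

>>> apply_moves(targets=[0.05,0,0.001,0.035,0,0.05,0,0,0.035,0,0.05,0,0,0.035,0,0.05,0,0,0.0337,0,0.05,0,0,0,0,0,0,0,0,0,0,0,0,0,0,0,0,0,0,0,0,0,0,0,0,0,0,0,0,0], newtons=60)

```text
time_s: 3.78
ee_pos: [609.4, 15.6, 64.7]
tcp_rot: [0.728, 0.685, 0.001, 0.001]
wrist_force: [-1.8, -0.4, 8.1]
gripper_width: 8.8
finger_force: 58.6
```

Run:
```python
from h import *
o=state(); print(R.from_quat(o["tcp_rot"]).as_matrix().round(3))
```

```text
t 3.78 tcp [609.4  15.6  64.7] toolx deg 86.49 zdir [ 0.003  0.001 -1.   ] q [-0.465  0.595  0.512  1.865 -0.401  0.782  0.201] F [-1.8 -0.4  8.1] w 8.8 ff 58.6
[[ 0.061  0.998  0.003]
 [ 0.998 -0.061  0.001]
 [ 0.001  0.003 -1.   ]]
```

>>> apply_moves(targets=[0,0,-0.0145,0,0,0,0,-0.0145,0,0,0,0,-0.0145,0,0,0,0,-0.0145,0,0,0,0,-0.0145,0,0,0,0,-0.0145,0,0,0,0,-0.0145,0,0,0,0,-0.0145,0,0,0,0,-0.0145,0,0,0,0,-0.0145,0,0])

```text
time_s: 4.62
ee_pos: [466.6, 25.5, 64.6]
tcp_rot: [0.728, 0.685, 0.004, 0.002]
wrist_force: [3.3, 2.6, 5.4]
gripper_width: 8.9
finger_force: 61.3
```

>>> apply_moves(targets=[0.05,0,0,0,0,0.05,0,0,0,0,0.05,0,0,0,0,0.05,0,0,0,0,0.05,0,0,-0.035,0,0.05,0,0,-0.035,0,0.05,0,0,-0.035,0,0.05,0,0,-0.035,0])

```text
time_s: 5.28
ee_pos: [463.7, 23.9, 203.9]
tcp_rot: [0.729, 0.685, -0.001, 0.0]
wrist_force: [1.6, 0.5, 0.3]
gripper_width: 49.8
finger_force: 0.0
```

Run:
```python
from h import *
o=state()
print(step(o,[555,373,200],155.6),step(o,[555,373,200],-24.4))
```

```text
t 5.28 tcp [463.7  23.9 203.9] toolx deg 86.44 zdir [-0.001 -0.001 -1.   ] q [-0.739  0.168  0.677  2.075 -0.129  0.939 -0.055] F [1.6 0.5 0.3] w 49.8 ff 0.0
(array([354.1,  69.4,   3.4]), np.float64(-69.2)) (array([354.1,  69.4,   3.4]), np.float64(110.8))
```

>>> apply_moves(targets=[0.07,0.0393,0.0077,0,0,0.07,0.0393,0.0077,0,0,0.07,0.0393,0.0077,0,0,0.07,0.0393,0.0077,0,0,0.07,0.0393,0.0077,0,0,0.07,0.0393,0.0077,0,0,0.07,0.0393,0.0077,0,0,0.07,0.0393,0.0077,0,0,0.07,0.0393,0.0077,0,0,0.07,0,0,0,6.9])

```text
time_s: 6.12
ee_pos: [553.8, 383.9, 201.0]
tcp_rot: [0.765, 0.644, 0.002, -0.002]
wrist_force: [-0.7, 1.5, 0.1]
gripper_width: 69.4
finger_force: 0.0
```

>>> apply_moves(targets=[0.07,0,0,0,7,0.07,0,0,0,7,0.07,0,0,0,7,0.07,0,0,0,7,0.07,0,0,0,7,0.07,0,0,0,7,0.07,0,0,0,7,0.07,0,0,0,7,0.07,0,0,0,7,0.07,0,0,0,7])

```text
time_s: 6.95
ee_pos: [554.8, 373.4, 202.2]
tcp_rot: [0.997, 0.081, -0.0, 0.0]
wrist_force: [-0.3, 0.1, -0.7]
gripper_width: 70.1
finger_force: 0.0
```

>>> apply_moves(targets=[0.07,0,0,0,7,0.07,0,0,0,7,0.07,0,0,0,7,0.07,0,0,0,7,0.07,0,0,0,6,0.07,0,0,0,0])

```text
time_s: 7.45
ee_pos: [554.6, 373.5, 201.8]
tcp_rot: [0.977, -0.212, 0.0, 0.001]
wrist_force: [-0.2, 0.1, -1.1]
gripper_width: 69.9
finger_force: 0.0
```

Run:
```python
from h import *
o=state(); im=viewer.camera("wrist")[:,:,::-1]
cv2.imwrite("pics/w2.png",im)
c=cam("wrist",(o["ee_pos"],o["tcp_rot"])); print(proj(c,[[541.8,412.8,33],[518.5,356.7,33],[610.8,349,37],[555.7,373.1,37]]).round(0))
t=viewer.camera("top")[:,:,::-1]; cv2.imwrite("pics/top2.png",t)
```

```text
t 7.45 tcp [554.6 373.5 201.8] toolx deg -24.48 zdir [ 0.    -0.002 -1.   ] q [-1.289  0.668  1.006  1.622 -0.596  1.191 -2.148] F [-0.2  0.1 -1.1] w 69.9 ff 0.0
[[252. 225.]
 [310. 223.]
 [280. 137.]
 [281. 199.]]
```

View pics/w2.png

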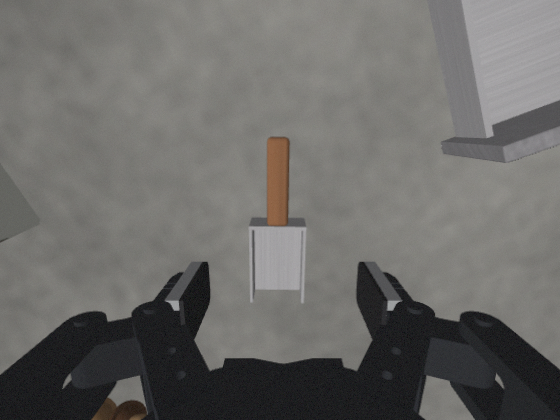

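Run:
```python
from h import *
o=sensors.get_obs(); c=cam("wrist",(o["ee_pos"],o["tcp_rot"]))
a=plane(c,[(250,219),(306,219)],33); e=plane(c,[(278,137)],37); m=a.mean(0); print(a.round(1),e.round(1),m.round(1))
x=m-e[0]; x[2]=0; print(np.linalg.norm(x)); x/=np.linalg.norm(x); yaw=np.degrees(np.arctan2(x[1],x[0])); print(yaw)
g=m-28*x; print("grip",g.round(1)); print(step(o,[g[0],g[1],7],yaw-180))
p=c; q=proj(cam("top"),[[463,24,82],[463+52,22,104]]); print(q)
```

```text
[[548.5 412.4  33. ]
 [524.6 359.   33. ]] [[612.1 351.4  37. ]] [536.6 385.7  33. ]
83.0042862763453
155.57439818216434
grip [562.1 374.1  33. ]
(array([  6.5,  -3.9, 195.1]), np.float64(0.2))
[[260.77354752 282.03154992]
 [261.75055242 262.62740122]]
```

The wrist view shows the scoop handle from (278,137) to (277,220) and the pan's rear wall at row 219, cols 250-306. I'll correct by about 5 mm, descend and grip.

>>> apply_moves(targets=[0.06,0.005,-0.0035,0.038,0,0.06,0,0,0.04,0,0.06,0,0,0.04,0,0.06,0,0,0.04,0,0.06,0,0,0.025,0,0.06,0,0,0.0115,0,0.06,0,0,0,0,0,0,0,0,0,0,0,0,0,0,0,0,0,0,0], newtons=90)

```text
time_s: 8.38
ee_pos: [562.0, 375.1, 10.5]
tcp_rot: [0.977, -0.211, 0.001, -0.001]
wrist_force: [-0.6, -0.2, -0.4]
gripper_width: 24.1
finger_force: 0.0
```

>>> apply_moves(targets=[0,0,0,0,0,0,0,0,0,0,0,0,0,-0.02,0,0,0,0,-0.03,0,0,0,0,-0.035,0,0,0,0,-0.035,0,0,0,0,-0.035,0,0,0,0,-0.035,0,0,0,0,0,0])

```text
time_s: 9.13
ee_pos: [564.4, 375.0, 206.3]
tcp_rot: [0.977, -0.211, 0.005, -0.005]
wrist_force: [1.7, -0.3, -1.1]
gripper_width: 20.6
finger_force: 88.6
```

Run:
```python
from h import *
o=state(); im=viewer.camera("wrist")[:,:,::-1]
t=cv2.imread("pics/top2.png")
q=plane(cam("top"),[(408.75,222.5)],14); print("column foot",q.round(1))
cv2.imwrite("pics/w3.png",np.hstack([cv2.resize(im,(400,300)),cv2.resize(t[170:290,180:340],(400,300),interpolation=2)]))
```

```text
t 9.13 tcp [564.4 375.  206.3] toolx deg -24.41 zdir [ 0.011  0.007 -1.   ] q [-1.276  0.67   1.004  1.605 -0.602  1.191 -2.142] F [ 1.7 -0.3 -1.1] w 20.6 ff 88.6
column foot [[ 632.1 -389.    14. ]]
```

View pics/w3.png

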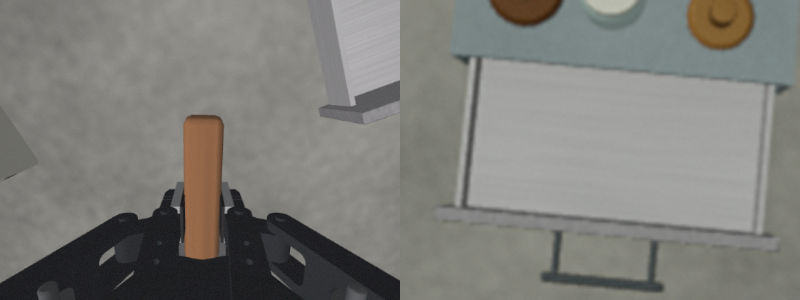

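The scoop is held firmly (20.6 mm) and the drawer is wide open and empty. I'll carry the scoop over to the lamp side and turn it to point along the lamp's own x.

>>> apply_moves(targets=[0,0.0098,0.0389,0,0,0,0.0098,0.0389,0,0,0,0.0098,0.0389,0,0,0,0.0098,0.0389,0,0,0,0.0098,0.0389,0,0,0,0.0098,0.0389,0,0,0,0.0098,0.0389,0,0,0,0.0098,0.0389,0,0,0,0.0098,0.0389,0,0,0,0,0,0,-7])

```text
time_s: 10.02
ee_pos: [492.7, 10.5, 197.5]
tcp_rot: [0.988, -0.156, -0.001, 0.001]
wrist_force: [-0.2, -0.2, -1.4]
gripper_width: 20.1
finger_force: 88.7
```

>>> apply_moves(targets=[0,0,0,0,-7,0,0,0,0,-7,0,0,0,0,-7,0,0,0,0,-7,0,0,0,0,-7,0,0,0,0,-7,0,0,0,0,-7,0,0,0,0,-7,0,0,0,0,-7,0,0,0,0,-7])

```text
time_s: 10.85
ee_pos: [494.8, 19.4, 197.0]
tcp_rot: [0.895, 0.446, -0.001, -0.001]
wrist_force: [-0.1, 0.5, -2.2]
gripper_width: 20.3
finger_force: 88.8
```

>>> apply_moves(targets=[0,0,0,0,-7,0,0,0,0,-7,0,0,0,0,-7,0,0,0,0,-7,0,0,0,0,-7,0,0,0,0,-7,0,0,0,0,-7,0,0,0,0,-7,0,0,0,0,-7,0,0,0,0,-7])

```text
time_s: 11.68
ee_pos: [494.6, 19.3, 196.8]
tcp_rot: [0.478, 0.879, -0.001, -0.001]
wrist_force: [1.2, -0.2, -2.7]
gripper_width: 20.4
finger_force: 88.8
```

>>> apply_moves(targets=[0,0,0,0,-7,0,0,0,0,-7,0,0,0,0,-7,0,0,0,0,-7,0,0,0,0,-7,0,0,0,0,-7,0,0,0,0,-3.4,0,0,0,0,0])

```text
time_s: 12.35
ee_pos: [494.6, 19.3, 196.9]
tcp_rot: [0.104, 0.995, -0.0, -0.002]
wrist_force: [0.0, 0.2, -1.7]
gripper_width: 20.4
finger_force: 88.7
```

Run:
```python
from h import *
o=state(); print(step(o,[333,-406,206],168))
```

```text
t 12.35 tcp [494.6  19.3 196.9] toolx deg 168.06 zdir [-0.003  0.    -1.   ] q [-0.483  0.219  0.42   2.009 -0.11   0.938  1.356] F [ 0.   0.2 -1.7] w 20.4 ff 88.7
(array([  70.1, -449.5,   -8.7]), np.float64(0.1))
```

>>> apply_moves(targets=[0,0.0058,-0.0375,0,0,0,0.0058,-0.0375,0,0,0,0.0058,-0.0375,0,0,0,0.0058,-0.0375,0,0,0,0.0058,-0.0375,0,0,0,0.0058,-0.0375,0,0,0,0.0058,-0.0375,0,0,0,0.0058,-0.0375,0,0,0,0.0058,-0.0375,0,0,0,0.0058,-0.0375,0,0])

```text
time_s: 13.18
ee_pos: [359.8, -336.3, 197.4]
tcp_rot: [0.105, 0.994, 0.001, -0.001]
wrist_force: [1.0, 0.1, -3.7]
gripper_width: 20.3
finger_force: 88.7
```

>>> apply_moves(targets=[0,0.0058,-0.0375,0,0,0,0.0058,-0.0375,0,0,0,0,0,0,0,0,0,0,0.036,0,0,0,0,0.036,0,0,0,0,0.036,0,0,0,0,0.036,0,0,0,0,0.03,0,0,0,0,0,0])

```text
time_s: 13.93
ee_pos: [331.2, -401.9, 18.5]
tcp_rot: [0.105, 0.994, 0.004, -0.005]
wrist_force: [-0.0, 1.2, -3.0]
gripper_width: 20.7
finger_force: 88.9
```

Run:
```python
from h import *
o=state(); s=viewer.camera("scene")[:,:,::-1]; t=viewer.camera("top")[:,:,::-1]
cv2.imwrite("pics/s4.png",np.hstack([cv2.resize(s[20:200,100:340],(400,300),interpolation=2),cv2.resize(t[180:330,330:530],(400,300),interpolation=2)]))
```

```text
t 13.93 tcp [ 331.2 -401.9   18.5] toolx deg 167.95 zdir [-0.009  0.009 -1.   ] q [ 0.419  0.566  0.497  2.084 -0.459  0.613  2.596] F [-0.   1.2 -3. ] w 20.7 ff 88.9
```

View pics/s4.png

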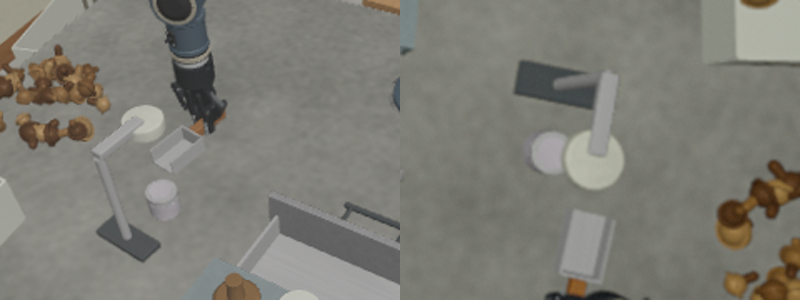

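The scene view shows the scoop level and pan-up in front of the lamp, with the tin at scene tile (162,195). In the top tile the pan's left edge extends past the tin's right side, leaving a gap of about 20 mm. I'll advance.

>>> apply_moves(targets=[0,0,0,0.003,0,0,-0.018,0,0.003,0,0,-0.018,0,0,0,0,-0.018,0,0,0,0,-0.018,0,0,0,0,-0.018,0,0,0,0,0,0,0,0])

```text
time_s: 14.62
ee_pos: [428.6, -426.4, 20.8]
tcp_rot: [0.102, 0.995, -0.002, 0.004]
wrist_force: [0.9, 0.3, -1.5]
gripper_width: 20.1
finger_force: 88.9
```

Run:
```python
from h import *
state()
```

```text
t 14.62 tcp [ 428.6 -426.4   20.8] toolx deg 168.24 zdir [ 0.007 -0.005 -1.   ] q [ 0.354  0.653  0.497  1.9   -0.47   0.697  2.495] F [ 0.9  0.3 -1.5] w 20.1 ff 88.9
```

>>> apply_moves(targets=[0,0.006,0.006,0.004,0,0,0.004,0.01,0.001,0,0,0,0.012,0,0,0,0,0.013,0,0,0,0,0.014,0,0,0,0,0.014,0,0,0,0,0.014,0,0,0,0,0.013,0,0,0,0,0.011,0,0,0,0,0.008,0,0])

```text
time_s: 15.45
ee_pos: [437.1, -308.8, 13.2]
tcp_rot: [0.104, 0.995, 0.0, 0.0]
wrist_force: [0.0, -1.9, -1.4]
gripper_width: 20.4
finger_force: 89.1
```

>>> apply_moves(targets=[0,0,0,0,0,0,0,0,0,0])

```text
time_s: 15.62
ee_pos: [436.7, -309.8, 13.0]
tcp_rot: [0.104, 0.995, 0.0, -0.0]
wrist_force: [0.6, -0.7, -1.4]
gripper_width: 20.6
finger_force: 88.9
```

Run:
```python
from h import *
state(); s=viewer.camera("scene")[:,:,::-1]; t=viewer.camera("top")[:,:,::-1]
cv2.imwrite("pics/s5.png",np.vstack([np.hstack([tile(s,130,70,100,75),tile(s,160,100,100,75)]),np.hstack([tile(t,360,205,100,75),tile(t,330,230,100,75)])]))
```

```text
t 15.62 tcp [ 436.7 -309.8   13. ] toolx deg 168.09 zdir [-0.     0.001 -1.   ] q [ 0.159  0.589  0.498  2.06  -0.484  0.607  2.354] F [ 0.6 -0.7 -1.4] w 20.6 ff 88.9
```

View pics/s5.png

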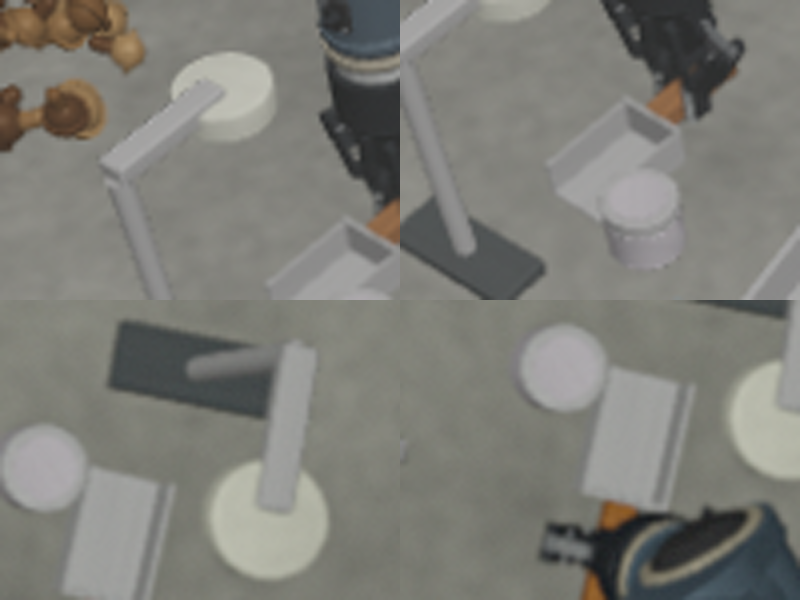

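The push worked. The tin stands free and upright beside the pan: top tiles show its lid at about (371,247) px, and the scene lid is at (220,149.5).

Run:
```python
from h import *
o=sensors.get_obs()
t=cam("top"); print(plane(t,[(371,246.75)],50).round(1),plane(cam("scene"),[(220,149.5)],50).round(1))
q=np.array([(185,190),(255,205),(211,67),(290,83)])/4+[330,230]
P=plane(t,q,39); print(P.round(1)); r=P[:2].mean(0); m=P[2:].mean(0); x=m-r; print(np.degrees(np.arctan2(x[1],x[0])),"len",np.linalg.norm(x),"grip->rear",(r-o["ee_pos"]).round(1))
# drawer geometry from top2 image (tile scale 2.5, origin 180,170): handle ends, panel top front corners, rear side
tt=lambda L:np.array(L)/2.5+[180,170]
h=plane(t,tt([(545-400,277),(660-400,288)]),82); print("handle",h.round(1),h.mean(0).round(1))
p=plane(t,tt([(437-400,217),(777-400,247)]),104); print("panel front top",p.round(1))
c=plane(t,tt([(453-400,55),(800-400,88)]),112); print("casing front",c.round(1))
```

```text
[[ 561.7 -273.5   50. ]] [[ 561.8 -268.6   50. ]]
[[ 477.6 -291.3   39. ]
 [ 468.2 -340.    39. ]
 [ 562.3 -308.6   39. ]
 [ 552.3 -363.9   39. ]]
-13.76206630638095 len 86.86866534735847 grip->rear [36.5 -4.7 26. ]
handle [[464.8  84.1  82. ]
 [456.1 -37.4  82. ]] [460.4  23.4  82. ]
panel front top [[ 525.8  196.4  104. ]
 [ 502.9 -157.4  104. ]]
casing front [[ 694.5  184.4  112. ]
 [ 668.3 -178.1  112. ]]
```

>>> apply_moves(targets=[0,0,-0.006,0,0,0,0.02,-0.004,0,0,0,0.025,0,0,0,0,0.025,0,0,0,0,0,0,-0.036,0,0,0,0,-0.036,0,0,0,0,-0.036,0,0,0,0,-0.036,0,0,0,0,-0.036,0,0,0,0,-0.015,0])

```text
time_s: 16.55
ee_pos: [366.8, -308.7, 212.5]
tcp_rot: [0.106, 0.994, -0.001, 0.003]
wrist_force: [0.6, -0.2, -1.1]
gripper_width: 20.6
finger_force: 89.0
```

>>> apply_moves(targets=[0,-0.006,0.038,0,0,0,-0.006,0.038,0,0,0,-0.006,0.038,0,0,0,-0.006,0.038,0,0,0,-0.006,0.038,0,0,0,-0.006,0.038,0,0,0,0,0,0,7,0,0,0,0,7,0,0,0,0,7,0,0,0,0,7])

```text
time_s: 17.38
ee_pos: [448.4, -91.3, 208.0]
tcp_rot: [0.346, 0.938, -0.0, -0.0]
wrist_force: [-0.6, 0.7, -2.1]
gripper_width: 20.2
finger_force: 88.9
```

>>> apply_moves(targets=[0,0,0,0,7,0,0,0,0,7,0,0,0,0,7,0,0,0,0,7,0,0,0,0,7,0,0,0,0,7,0,0,0,0,7,0,0,0,0,4.7,0,0,0,0,0])

```text
time_s: 18.13
ee_pos: [448.4, -91.4, 208.1]
tcp_rot: [0.731, 0.683, 0.0, -0.0]
wrist_force: [0.2, -1.0, -2.4]
gripper_width: 20.6
finger_force: 89.0
```

Run:
```python
from h import *
o=state(); print(step(o,[606,95,190],86.3))
```

```text
t 18.13 tcp [448.4 -91.4 208.1] toolx deg 86.09 zdir [ 0.  0. -1.] q [-0.567  0.154  0.762  2.087 -0.131  0.946  0.198] F [ 0.2 -1.  -2.4] w 20.6 ff 89.0
(array([196.7, 144.5,  18.1]), np.float64(-0.2))
```

>>> apply_moves(targets=[0,0.0281,0.0206,0.0026,0,0,0.0281,0.0206,0.0026,0,0,0.0281,0.0206,0.0026,0,0,0.0281,0.0206,0.0026,0,0,0.0281,0.0206,0.0026,0,0,0.0281,0.0206,0.0026,0,0,0.0281,0.0206,0.0026,0,0,0,0,0,0,0,0,0,0.035,0,0,0,0,0.035,0])

```text
time_s: 18.97
ee_pos: [607.7, 96.6, 120.6]
tcp_rot: [0.729, 0.685, 0.002, 0.001]
wrist_force: [0.4, -0.0, -3.1]
gripper_width: 20.1
finger_force: 89.1
```

>>> apply_moves(targets=[0,0,0,0.005,0,0,0,0,0,0,0,0,0,0,0])

```text
time_s: 19.22
ee_pos: [606.1, 95.8, 115.9]
tcp_rot: [0.73, 0.684, 0.0, 0.0]
wrist_force: [0.2, -0.1, -1.7]
gripper_width: 20.1
finger_force: 89.0
```

Run:
```python
from h import *
o=state(); print(step(o,[606,95,26],86.3))
s=viewer.camera("scene")[:,:,::-1]; im=viewer.camera("wrist")[:,:,::-1]; t=viewer.camera("top")[:,:,::-1]
cv2.imwrite("pics/s6.png",np.hstack([cv2.resize(im,(400,300)),cv2.resize(t[160:280,190:350],(400,300),interpolation=2)]))
```

```text
t 19.22 tcp [606.1  95.8 115.9] toolx deg 86.28 zdir [ 0.001 -0.    -1.   ] q [-0.65   0.544  0.589  1.824 -0.379  0.887  0.051] F [ 0.2 -0.1 -1.7] w 20.1 ff 89.0
(array([-0.8, -0.2, 89.9]), np.float64(-0.0))
```

View pics/s6.png

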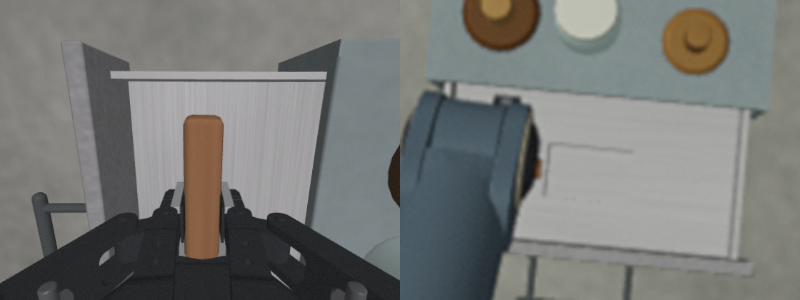

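The wrist view shows the handle centred between panel and casing, with its end clear of the side wall (row 80). I'll lower it and let go gently.

>>> apply_moves(targets=[0,0,0,0.03,0,0,0,0,0.03,0,0,0,0,0.016,0,0,0,0,0.008,0,0,0,0,0.003,0,0,0,0,0.002,0,0,0,0,0,0,0,0,0,0,0])

```text
time_s: 20.03
ee_pos: [606.7, 96.6, 27.8]
tcp_rot: [0.73, 0.684, 0.001, 0.001]
wrist_force: [-0.2, -0.9, 1.8]
gripper_width: 20.6
finger_force: 89.6
```

Run:
```python
from h import *
state()
```

```text
t 20.03 tcp [606.7  96.6  27.8] toolx deg 86.29 zdir [ 0.003  0.001 -1.   ] q [-0.593  0.659  0.512  1.87  -0.467  0.73   0.119] F [-0.2 -0.9  1.8] w 20.6 ff 89.6
```

>>> apply_moves(targets=[0.03,0,0,0,0,0.045,0,0,0,0,0.045,0,0,0,0,0.045,0,0,0,0,0.045,0,0,0,0,0.045,0,0,-0.025,0,0.045,0,0,-0.035,0,0.045,0,0,-0.035,0,0.045,0,0,-0.035,0,0.045,0,0,-0.035,0])

```text
time_s: 20.87
ee_pos: [605.0, 96.4, 192.4]
tcp_rot: [0.73, 0.684, -0.0, -0.0]
wrist_force: [0.4, -0.1, 0.5]
gripper_width: 44.9
finger_force: 0.0
```

Run:
```python
from h import *
o=state(); print(step(o,[562,-271,195],86.3), step(o,[470,-110,195],86.3))
im=viewer.camera("wrist")[:,:,::-1]; cv2.imwrite("pics/w7.png",im)
```

```text
t 20.87 tcp [605.   96.4 192.4] toolx deg 86.27 zdir [-0. -0. -1.] q [-0.696  0.456  0.643  1.761 -0.313  1.029 -0.003] F [ 0.4 -0.1  0.5] w 44.9 ff 0.0
(array([-369.4,  -19. ,   -2.5]), np.float64(-0.0)) (array([-214.7, -121.3,   -2.5]), np.float64(-0.0))
```

>>> apply_moves(targets=[0.085,-0.0369,-0.0019,0,0,0.085,-0.0369,-0.0019,0,0,0.085,-0.0369,-0.0019,0,0,0.085,-0.0369,-0.0019,0,0,0.085,-0.0369,-0.0019,0,0,0.085,-0.0369,-0.0019,0,0,0.085,-0.0369,-0.0019,0,0,0.085,-0.0369,-0.0019,0,0,0.085,-0.0369,-0.0019,0,0,0.085,-0.0369,-0.0019,0,0])

```text
time_s: 21.75
ee_pos: [561.9, -272.1, 190.6]
tcp_rot: [0.73, 0.684, 0.0, -0.0]
wrist_force: [0.5, -0.5, 0.5]
gripper_width: 84.5
finger_force: 0.0
```

>>> apply_moves(targets=[0.085,0,0,0,0,0.085,0,0,0,0])

```text
time_s: 21.92
ee_pos: [561.0, -273.8, 190.8]
tcp_rot: [0.732, 0.682, -0.001, 0.0]
wrist_force: [1.0, -0.2, -0.1]
gripper_width: 84.6
finger_force: 0.0
```

Run:
```python
from h import *
o=state(); im=viewer.camera("wrist"); cv2.imwrite("pics/w8.png",im[:,:,::-1])
c=cam("wrist",(o["ee_pos"],o["tcp_rot"])); a=np.linspace(0,2*np.pi,40)
for z in(50,0): print(proj(c,[[561.7,-271,z]]).round(0))
g=cv2.GaussianBlur(cv2.cvtColor(im,cv2.COLOR_RGB2GRAY),(5,5),1)
ci=cv2.HoughCircles(g,cv2.HOUGH_GRADIENT,1,20,param1=80,param2=22,minRadius=28,maxRadius=65)
for k in ([] if ci is None else ci[0][:8]): print(k.round(1),plane(c,[k[:2]],50).round(1))
print(step(o,[561.7,-271,10],86.3))
```

```text
t 21.92 tcp [ 561.  -273.8  190.8] toolx deg 85.95 zdir [-0.    -0.001 -1.   ] q [-0.104  0.488  0.686  1.736 -0.349  1.043  0.633] F [ 1.  -0.2 -0.1] w 84.6 ff 0.0
[[284. 201.]]
[[284. 191.]]
[282.5 203.5  30.7] [[ 560.5 -273.1   50. ]]
(array([  3.1,   0.5, 180.8]), np.float64(-0.4))
```

>>> apply_moves(targets=[0.085,0.001,0,0.036,0,0.085,0,0,0.036,0,0.085,0,0,0.036,0,0.085,0,0,0.036,0,0.085,0,0,0.025,0,0.085,0,0,0.01,0,0.085,0,0,0,0,0,0,0,0,0,0,0,0,0,0,0,0,0,0,0], newtons=50)

```text
time_s: 22.8
ee_pos: [564.1, -270.0, 14.3]
tcp_rot: [0.73, 0.684, 0.001, 0.002]
wrist_force: [0.2, -0.5, -1.0]
gripper_width: 58.3
finger_force: 53.8
```

>>> apply_moves(targets=[0,0,0,0,0,0,0,0,0,0])

```text
time_s: 22.97
ee_pos: [564.0, -270.0, 14.2]
tcp_rot: [0.73, 0.684, 0.001, 0.002]
wrist_force: [0.5, 0.5, 6.1]
gripper_width: 58.2
finger_force: 54.9
```

Run:
```python
from h import *
state()
```

```text
t 22.97 tcp [ 564.  -270.    14.2] toolx deg 86.3 zdir [ 0.004 -0.001 -1.   ] q [-0.002  0.701  0.541  1.849 -0.521  0.732  0.766] F [0.5 0.5 6.1] w 58.2 ff 54.9
```

>>> apply_moves(targets=[0,0,0,-0.015,0,0,0,0,-0.03,0,0,0,0,-0.035,0,0,0,0,-0.035,0,0,0,0,-0.025,0,0,0.038,0.0037,0,0,0,0.038,0.0037,0,0,0,0.038,0.0037,0,0,0,0.038,0.0037,0,0,0,0.038,0.0037,0,0])

```text
time_s: 23.8
ee_pos: [593.1, -79.2, 153.2]
tcp_rot: [0.73, 0.684, 0.001, 0.0]
wrist_force: [0.2, -0.0, -1.7]
gripper_width: 58.3
finger_force: 54.3
```

>>> apply_moves(targets=[0,0,0,0,0,0,0,0,0,0])

```text
time_s: 23.97
ee_pos: [593.7, -77.1, 152.5]
tcp_rot: [0.727, 0.686, 0.001, -0.0]
wrist_force: [0.1, -1.3, -1.5]
gripper_width: 58.6
finger_force: 54.3
```

Run:
```python
from h import *
o=state(); print(step(o,[594.6,-80.6,32],86.3))
```

```text
t 23.97 tcp [593.7 -77.1 152.5] toolx deg 86.66 zdir [ 0.     0.002 -1.   ] q [-0.425  0.487  0.66   1.833 -0.364  0.945  0.338] F [ 0.1 -1.3 -1.5] w 58.6 ff 54.3
(array([ -3.6,   1. , 120.5]), np.float64(0.4))
```

>>> apply_moves(targets=[0,-0.0035,0.001,0.035,0,0,0,0,0.035,0,0,0,0,0.03,0,0,0,0,0.012,0,0,0,0,0.004,0,0,0,0,0,0,0,0,0,0,0])

```text
time_s: 24.55
ee_pos: [595.2, -85.6, 37.6]
tcp_rot: [0.73, 0.683, 0.001, 0.001]
wrist_force: [-0.4, -0.2, -1.3]
gripper_width: 58.6
finger_force: 54.3
```

Run:
```python
from h import *
state()
```

```text
t 24.55 tcp [595.2 -85.6  37.6] toolx deg 86.23 zdir [ 0.003 -0.001 -1.   ] q [-0.332  0.638  0.56   1.9   -0.489  0.739  0.443] F [-0.4 -0.2 -1.3] w 58.6 ff 54.3
```

>>> apply_moves(targets=[0,0,0,0.004,0,0,0,0,0.0015,0,0,0,0,0,0,0,0,0,0,0])

```text
time_s: 24.88
ee_pos: [594.7, -84.6, 31.2]
tcp_rot: [0.73, 0.684, 0.001, 0.001]
wrist_force: [0.4, 0.0, 1.1]
gripper_width: 58.8
finger_force: 54.6
```

>>> apply_moves(targets=[0.065,0,0,0,0,0.08,0,0,0,0,0.08,0,0,0,0,0.08,0,0,0,0,0.08,0,0,0,0,0.08,0,0,-0.03,0,0.08,0,0,-0.035,0,0.08,0,0,-0.035,0,0.08,0,0,-0.035,0,0.08,0,0,-0.035,0])

```text
time_s: 25.72
ee_pos: [593.6, -84.7, 201.9]
tcp_rot: [0.73, 0.684, -0.0, -0.0]
wrist_force: [0.9, 0.2, -0.6]
gripper_width: 79.8
finger_force: 0.0
```

>>> apply_moves(targets=[0,0.02,-0.038,0,0,0,0.02,-0.038,0,0,0,0.02,-0.038,0,0,0,0.02,-0.038,0,0,0,0.02,-0.02,0,0,0,0,0,0,0])

```text
time_s: 26.22
ee_pos: [428.6, 27.5, 199.7]
tcp_rot: [0.727, 0.686, -0.0, -0.003]
wrist_force: [0.3, 0.0, -0.6]
gripper_width: 6.5
finger_force: 0.0
```

Run:
```python
from h import *
o=state(); s=viewer.camera("scene")[:,:,::-1]; t=viewer.camera("top")[:,:,::-1]; cv2.imwrite("pics/top9.png",t)
cv2.imwrite("pics/s9.png",np.hstack([cv2.resize(s[140:290,180:380],(400,300),interpolation=2),cv2.resize(t[160:280,190:350],(400,300),interpolation=2)]))
```

```text
t 26.22 tcp [428.6  27.5 199.7] toolx deg 86.67 zdir [-0.004  0.004 -1.   ] q [-0.822  0.104  0.724  2.149 -0.092  0.92  -0.102] F [ 0.3  0.  -0.6] w 6.5 ff 0.0
```

View pics/s9.png

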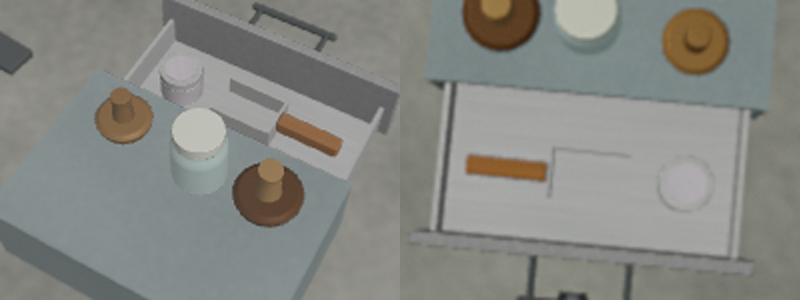

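Both lie flat in the drawer side by side, the tin upright and the scoop open side up, and the jar and mushrooms are undisturbed. I'll push the bar to shut the drawer.

>>> apply_moves(targets=[0,0,-0.002,0.035,0,0,0,0,0.035,0,0,0,0,0.035,0,0,0,0,0.023,0,0,0,0,0,0,0,0,0.004,0,0,0,0,0.006,0,0,0,0,0.007,0,0,0,0,0.008,0,0,0,0,0.009,0,0])

```text
time_s: 27.15
ee_pos: [466.2, 21.1, 73.4]
tcp_rot: [0.73, 0.684, 0.001, 0.0]
wrist_force: [-2.8, -2.7, 2.8]
gripper_width: 0.4
finger_force: 1.7
```

>>> apply_moves(targets=[0,0,0.011,0,0,0,0,0.013,0,0,0,0,0.014,0,0,0,0,0.014,0,0,0,0,0.014,0,0,0,0,0.014,0,0,0,0,0.013,0,0,0,0,0.011,0,0,0,0,0.008,0,0,0,0,0.005,0,0])

```text
time_s: 27.98
ee_pos: [584.0, 14.0, 72.9]
tcp_rot: [0.73, 0.684, 0.001, 0.001]
wrist_force: [-3.2, -0.7, 2.4]
gripper_width: -0.3
finger_force: 1.6
```

Run:
```python
from h import *
state()
```

```text
t 27.98 tcp [584.   14.   72.9] toolx deg 86.3 zdir [ 0.002 -0.    -1.   ] q [-0.523  0.563  0.579  1.924 -0.429  0.777  0.232] F [-3.2 -0.7  2.4] w -0.3 ff 1.6
```

>>> apply_moves(targets=[0,0,0.004,0,0,0,0,0.003,0,0,0,0,0.002,0,0,0,0,0.001,0,0])

```text
time_s: 28.32
ee_pos: [592.0, 13.7, 72.5]
tcp_rot: [0.73, 0.684, 0.0, -0.0]
wrist_force: [-2.7, -0.7, 3.4]
gripper_width: 0.1
finger_force: 1.5
```

>>> apply_moves(targets=[0,0,0.003,0,0,0,0,0.002,0,0,0,0,0.002,0,0])

```text
time_s: 28.57
ee_pos: [598.9, 13.2, 72.4]
tcp_rot: [0.73, 0.684, 0.0, -0.0]
wrist_force: [-2.2, -0.0, 2.1]
gripper_width: -0.2
finger_force: 1.5
```

>>> apply_moves(targets=[0,0,0.003,0,0,0,0,0.002,0,0])

```text
time_s: 28.73
ee_pos: [601.1, 13.1, 72.1]
tcp_rot: [0.729, 0.684, -0.002, -0.003]
wrist_force: [-13.3, 1.5, 12.9]
gripper_width: -0.1
finger_force: 7.8
```

>>> apply_moves(targets=[0,0,-0.01,0,0,0,0,-0.025,0,0,0,0,-0.035,0,0,0,0,-0.035,-0.01,0,0,0,-0.02,-0.035,0,0,0,0,-0.035,0,0,0,0,-0.035,0,0,0,0,0,0])

```text
time_s: 29.4
ee_pos: [483.6, 21.0, 193.3]
tcp_rot: [0.73, 0.684, 0.006, 0.003]
wrist_force: [1.3, -0.9, -0.0]
gripper_width: -0.4
finger_force: 0.0
```

Run:
```python
from h import *
o=state(); t=viewer.camera("top")[:,:,::-1]; cv2.imwrite("pics/top10.png",t)
t0=cv2.imread("pics/top0.png"); c=cam("top")
# handle bar rows vs. the expected closed position: darkest row in columns between the stubs
for name,im in(("start",t0),("now",t)):
    g=cv2.cvtColor(im,cv2.COLOR_BGR2GRAY)[212:240,258:275].mean(1); r=212+g.argmin()
    print(name,r,g.round(0).astype(int)); print(plane(c,[(266,r)],82).round(1))
d=cv2.absdiff(t,t0).max(2)[105:190,200:345]; print("cabinet top changed px",(d>40).sum())
```

```text
t 29.4 tcp [483.6  21.  193.3] toolx deg 86.3 zdir [ 0.013  0.004 -1.   ] q [-0.759  0.224  0.739  2.058 -0.196  0.912  0.021] F [ 1.3 -0.9 -0. ] w -0.4 ff 0.0
start 227 [133 134 134 135 135 135 134 133 133 133 133 132 116  87  71  67  81 112
 130 134 135 136 137 137 136 136 135 134]
[[608.3  13.8  82. ]]
now 223 [136 136 137 138 138 139 139 136 120  90  73  69  85 117 133 135 134 134
 134 136 138 139 140 140 139 138 137 137]
[[618.9  14.   82. ]]
cabinet top changed px 0
```

```bash
python3 -c "
from workcell import job
print(job.sign_off())"
```

```text
the job is handed in; nothing more can be done
None
```

The tin and scoop are lying flat side by side in the shut drawer, the jar and mushrooms were not moved, and the job is handed in (result not reported back); because the tool could not lean, I first pushed the tin out from under the lamp with the scoop.

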